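Load the bakery's tool drying cabinet

TASK

Put the washed baker's tools from the black draining mat away to dry: lower the cabinet's door fully, draw the tool tray all the way out, and lay every tool that is there flat in the compartment with the patch of its handle's colour, its handle at the patch end. Then push the tray fully home and shut the door completely, never raising the door while the tray is out, and leave the glass jar, the steel ring cutter and the wooden spoon where they are.

Things in the scene. Friction and masses are not known exactly. Their poses are not given: they have to be found in the camera images.
- brush: pastry brush with a red handle, 150 mm long, 42 mm wide head, 14 mm thick head; it may be absent. Origin: middle of its length, on the underside. Its x axis runs from handle to head, z up. The handle is a bar 20 mm wide and 22 mm tall from 75 mm behind the origin to 12 mm ahead of it; take it across the handle, about 20 mm behind the origin.
- brush_tip (a point): front end of the brush's head, on the underside, 75 mm ahead of the origin along x
- knife: palette knife with a blue handle, 160 mm long, 28 mm wide thin steel blade; it may be absent. Origin: middle of its length, on the underside. Its x axis runs from handle to head, z up. The handle is a bar 20 mm wide and 22 mm tall from 80 mm behind the origin to 12 mm ahead of it; take it across the handle, about 20 mm behind the origin.
- knife_tip (a point): front end of the knife's head, on the underside, 80 mm ahead of the origin along x
- scraper: dough scraper with a green handle, 120 mm long, 66 mm wide thin steel blade; it may be absent. Origin: middle of its length, on the underside. Its x axis runs from handle to head, z up. The handle is a bar 20 mm wide and 22 mm tall from 60 mm behind the origin to 12 mm ahead of it; take it across the handle, about 20 mm behind the origin.
- scraper_tip (a point): front end of the scraper's head, on the underside, 60 mm ahead of the origin along x
- server: cake server with a yellow handle, 118 mm long, 44 mm wide thin steel blade; it may be absent. Origin: middle of its length, on the underside. Its x axis runs from handle to head, z up. The handle is a bar 20 mm wide and 22 mm tall from 59 mm behind the origin to 12 mm ahead of it; take it across the handle, about 20 mm behind the origin.
- server_tip (a point): front end of the server's head, on the underside, 59 mm ahead of the origin along x
- cab: low stainless drying cabinet on the bench, 410 mm wide, 250 mm deep, 115 mm tall. Origin: on the bench under the middle of the front edge (hinge line); its x axis points from the front into the cabinet, y to its left seen from the robot. The roof begins 115 mm behind the front edge; the door leans back 45 degrees from the front edge when shut.
- door (a joint): the dark bottom-hinged door: 0 = shut (leaning back 45 deg), 2.356 rad = fully lowered, level, towards the robot. It stays where it is left (stiff hinge, about 5 N at the bar).
- door_bar (a point): middle of the door's round handle bar (12 mm thick, 350 mm long, along the cabinet's y), which stands beyond the door's free edge with a 43 mm gap, 165 mm from the hinge; shut it is 147 mm above the bench, lowered 31 mm. The hinge line runs along y, 31 mm above the origin of cab. The bar can be held from above all the way.
- tray (a joint): the aluminium tool tray that slides out of the cabinet over the lowered door: 0 = home, 0.160 m = fully drawn out towards the robot
- tray_fin (a point): the tray's black grip fin: 24 mm long along the cabinet's x, 10 mm thick along y, on the tray's middle spine; this point is 8 mm below the fin's top and 29 mm above the wall tops. Take it from above with the fingers to either side in y.
- slot_red (a point): centre of the floor of the front left compartment, 175 mm along y by 67 mm along x; walls 12 mm high; axes as the cabinet's. A red patch on its floor at the outer (+y) end shows where the handle of the brush lies.
- slot_blue (a point): centre of the floor of the rear left compartment, 175 mm along y by 67 mm along x; walls 12 mm high; axes as the cabinet's. A blue patch on its floor at the inner (-y) end, next to the spine shows where the handle of the knife lies.
- slot_green (a point): centre of the floor of the right compartment next to the spine, 137 mm along x by 100 mm along y; walls 12 mm high; axes as the cabinet's. A green patch on its floor at the front (-x) end shows where the handle of the scraper lies.
- slot_yellow (a point): centre of the floor of the outermost right compartment, 137 mm along x by 70 mm along y; walls 12 mm high; axes as the cabinet's. A yellow patch on its floor at the front (-x) end shows where the handle of the server lies.
- jar: a sealed glass jar, 68 mm across, 100 mm tall (not part of the job; origin under its centre)
- cutter: a steel ring cutter, 68 mm across, 30 mm tall (not part of the job; origin under its centre)
- woodspoon: a wooden spoon (not part of the job; origin under its centre)
There are look-alikes about, which are no part of the job. What is shaped like the scraper but blue or purple is not meant.

How it is judged (in metres and radians):
On the way, in this order (a step that is already met when the one before it is completed fails the run):
1. the door is fully lowered (value of joint door above 2.25 rad), for 0.2 s.
2. the tray is drawn out (value of joint tray above 0.145 m and value of joint door above 2.2 rad), for 0.2 s.
3. every tool lies in its own compartment of the drawn-out tray, handle at the patch (value of joint tray above 0.12 m and y of brush in the frame of slot_red between -0.02 and 0.02 m and x of brush in the frame of slot_red between -0.022 and 0.022 m and z of brush in the frame of slot_red below 0.006 m and angle between each of brush, knife, scraper, server's own z axis and vertical below 0.12 rad and angle between the x axis of brush and the y axis of slot_red, either way round below 0.35 rad and y of brush_tip in the frame of slot_red below -0.03 m and y of knife in the frame of slot_blue between -0.02 and 0.02 m and x of knife in the frame of slot_blue between -0.024 and 0.024 m and z of knife in the frame of slot_blue below 0.006 m and angle between the x axis of knife and the y axis of slot_blue, either way round below 0.35 rad and y of knife_tip in the frame of slot_blue above 0.03 m and x of scraper in the frame of slot_green between -0.02 and 0.02 m and y of scraper in the frame of slot_green between -0.024 and 0.024 m and z of scraper in the frame of slot_green below 0.006 m and angle between the x axis of scraper and the x axis of slot_green, either way round below 0.35 rad and x of scraper_tip in the frame of slot_green above 0.03 m and x of server in the frame of slot_yellow between -0.02 and 0.02 m and y of server in the frame of slot_yellow between -0.024 and 0.024 m and z of server in the frame of slot_yellow below 0.006 m and angle between the x axis of server and the x axis of slot_yellow, either way round below 0.35 rad and x of server_tip in the frame of slot_yellow above 0.03 m), for 0.3 s.
4. the tray is pushed home while the door is still lowered (value of joint tray below 0.01 m and value of joint door above 1.9 rad), for 0.2 s.
At the end, for the whole second after the job is handed in: Tray home within 10 mm, door shut within 0.08 rad; each present tool at rest and flat (0.12 rad, 6 mm) in its colour's compartment, within 20 mm along and 22-24 mm across of its centre, 0.35 rad of its direction, handle at the patch; jar, cutter and spoon within 50 mm of their start (value of joint tray below 0.01 m and value of joint door below 0.08 rad and y of brush in the frame of slot_red between -0.02 and 0.02 m and x of brush in the frame of slot_red between -0.022 and 0.022 m and z of brush in the frame of slot_red below 0.006 m and angle between each of brush, knife, scraper, server's own z axis and vertical below 0.12 rad and angle between the x axis of brush and the y axis of slot_red, either way round below 0.35 rad and y of brush_tip in the frame of slot_red below -0.03 m and y of knife in the frame of slot_blue between -0.02 and 0.02 m and x of knife in the frame of slot_blue between -0.024 and 0.024 m and z of knife in the frame of slot_blue below 0.006 m and angle between the x axis of knife and the y axis of slot_blue, either way round below 0.35 rad and y of knife_tip in the frame of slot_blue above 0.03 m and x of scraper in the frame of slot_green between -0.02 and 0.02 m and y of scraper in the frame of slot_green between -0.024 and 0.024 m and z of scraper in the frame of slot_green below 0.006 m and angle between the x axis of scraper and the x axis of slot_green, either way round below 0.35 rad and x of scraper_tip in the frame of slot_green above 0.03 m and x of server in the frame of slot_yellow between -0.02 and 0.02 m and y of server in the frame of slot_yellow between -0.024 and 0.024 m and z of server in the frame of slot_yellow below 0.006 m and angle between the x axis of server and the x axis of slot_yellow, either way round below 0.35 rad and x of server_tip in the frame of slot_yellow above 0.03 m and linear speed of each of brush, knife, scraper, server below 0.02 m/s and distance of each of jar, cutter, woodspoon from where it was at the start of the episode below 0.05 m); the robot touches nothing.
It fails at once if the door is raised while the tray is out (value of joint door below 1.7 rad and value of joint tray above 0.04 m).
It fails at once if the jar, the ring cutter or the wooden spoon is moved by more than 50 mm (distance of any of jar, cutter, woodspoon from where it was at the start of the episode above 0.05 m).
Of brush, knife, scraper, server only 2 to 4 are there at a start; the rules pass over those that are not, and their reading is None.
At some moment in a run one of brush, knife, scraper, server may be knocked a few centimetres aside while the robot is not near it.
Once in a run the grip may slacken for a moment while it holds something.
It also fails if it takes over 210 s, if anything falls off the work surface, if the arm or the gripper's body presses on something with over 40 N, if the wrist force passes 120 N, or if a joint passes its speed limit or range.

ROBOT

A 6-joint arm with a two-finger parallel gripper is mounted at the origin on the work surface. World frame = base frame: x ahead of the robot, y to its left, z up, the work surface at z = 0. Lengths are in mm, angles in rad, forces in N, time in s.
With the tool pointing down it reaches from about 400 to 925 mm from the base axis. Payload 12.5 kg.
Tool frame: the origin (TCP) lies midway between the tips of the shut fingers; the grasp point (between the pads) lies 19 mm behind it; z points along the fingers, y is the line along which they close (so a half turn about z gives the same grasp; the last joint's range is limited). The gripper opens to 95 mm and grips with 3 to 60 N. Pads are 20 mm wide; open, the fingers measure 119 mm over their backs; the gripper's body (75 mm by 180 mm) begins 59 mm behind the grasp point.
Start: joints at [-1.276, 0.491, 1.559, -0, 1.092, -0.106], TCP at [243.871, -575.477, 214.661] pointing down, gripper open.
Joint ranges: [-3.1, 3.1], [-0.84, 2.19], [0.05, 2.79], [-1.13, 4.28], [0.06, 2.93], [-2.69, 2.69]. Speed limits (rad/s): [2.22, 2.22, 2.79, 3.14, 3.14, 3.14].

INTERFACE

Orientations are given as [roll, pitch, yaw] about the fixed x, y, z axes, in that order (R = Rz(yaw) Ry(pitch) Rx(roll)).
In Python, from cell import env gives the robot as it stands.
- The arm moves only by the tool carry_out, never from a script. Its argument "series" is a list of rows, each a list of 4 numbers: the shift along the world's x, y, z normalised to -1 to 1, where 1 is 5 cm, then the turn about the world's z normalised to -1 to 1, where 1 is 6 degrees. In form: [[x, y, z, turn], ...]. A call has exactly 5 rows; each row shifts and turns the commanded pose from where the row before left it; what a row does not reach is not made up. A row lasts 1/10 s, in which the tool goes at most 50 mm and 8.59 degrees, less where a joint would pass 70% of its speed; a pose out of reach is approached as far as the arm can. A call with a number of a shift or a turn outside -1 to 1 is refused whole. A call with a gripper value outside its range is refused whole. "fingers" is the closure, from -1 (fully open) to 1 (shut), set as the call begins (left out, the last holds). The fingers move at their own pace and stop on an object; the grip force is fixed at half the most. Time passes only in rows, so rows that do not move let the fingers close, or fill a call up. It gives the time, the measured TCP pose, the force, the opening and the grip force at its end, in the units of the state.
- env.state(): the state, without advancing time (a new reading comes with each control period).
- env.read_camera(name): name is "side" or "top"; returns the picture (420x560x3 uint8, red, green, blue); there is no depth.
- env.calibration(name): a dict with "K" (3x3 intrinsics, pixels), "dist" ([k1, k2, p1, p2, k3] as OpenCV has them; the pictures are not rectified), "pose" (4x4, takes a point from camera to world coordinates). Camera axes: x right, y down, z forward; pixel columns grow to the right and rows downward; lengths in mm; the calibration is good to about 2 mm. A picture is of the moment at which its call begins. calibration takes no time and is no camera call.
- env.job_done(): hands the job in; it is judged then, once.
Trained networks look in the newest picture that a camera, given by its name, has taken for a name from the list of things; names that differ only in an ending like _2 or _b are one class to them, and where a whole thing is asked for, a point or a joint stands for the part that bears it (a point fixed in the world has none). Each returns a list of dicts, best first, with "conf" (0 to 1); they miss things now and then, are a little off and sometimes report something else, mostly with a low value. They report only what shows in the picture. A call takes as long as a camera call. They do not tell look-alikes from the thing itself.
- env.look_for(camera, label): "position" ([row, column] as shares, 0 to 1, of the picture: columns of its width, rows of its height, amid what is visible of it).
The state is a dict: "t": time; "joints": joint angles; "qvel": joint speeds; "tau": joint torques, N m; "eef_pos": TCP position; "tcp_rot": TCP orientation; "ft_force": force on the tool from outside, world axes, zero at the start; "moment": the same for the moment, N m; "opening": opening from 0.0 (shut) to 1.0 (fully open); "grip_force": force on a finger pad.
Only numpy, scipy, OpenCV 4.12 (cv2) and the standard library are available. Lean on these libraries where they do the work, as an engineer would, in place of code of your own. Each camera call takes 0.05 s, during which the arm holds its last target. There are 200 camera calls.

## Working session

There is one attempt and no reset: what is moved stays moved. The work goes in short steps, Python scripts to look and compute and a tool call to move; the robot and the scene stay as the last step left them, time stands still between calls to the robot, and variables do not carry over. Pictures are saved under pics/ and viewed, at most 17 in all, crops included, and the job is handed in when it is done.

Besides the shell and the picture viewer there is one more tool, called after "Call:" as name(argument=value, ...) on one line, values as JSON. carry_out: Moves the arm, as the interface text tells. Its arguments: {"type":"object","properties":{"series":{"type":"array","items":{"type":"array","items":{"type":"number","minimum":-1,"maximum":1}}},"fingers":{"type":"number"}},"required":["series"]}

```bash
ls; mkdir -p pics; cat > h.py <<'E'
import numpy as np, cv2
from cell import env
def snap(c,fn=None):
    im=env.read_camera(c)
    if fn: cv2.imwrite('pics/'+fn,im[:,:,::-1])
    return im
def ray(c,uv):
    k=env.calibration(c); K=np.array(k['K'],float); P=np.array(k['pose'],float)
    p=cv2.undistortPoints(np.array([[uv]],float),K,np.array(k['dist'],float))[0,0]
    d=P[:3,:3]@np.array([p[0],p[1],1]); return P[:3,3],d/np.linalg.norm(d)
def atz(c,uv,z):
    o,d=ray(c,uv); return o+d*(z-o[2])/d[2]
def tri(uv1,uv2,c1='top',c2='side'):
    o1,d1=ray(c1,uv1);o2,d2=ray(c2,uv2)
    s=np.linalg.lstsq(np.c_[d1,-d2],o2-o1,rcond=None)[0]
    a=o1+s[0]*d1;b=o2+s[1]*d2
    return (a+b)/2,np.linalg.norm(a-b)
def proj(c,p):
    k=env.calibration(c);P=np.linalg.inv(np.array(k['pose'],float))
    return cv2.projectPoints(np.array([p],float).reshape(-1,1,3),cv2.Rodrigues(P[:3,:3])[0],P[:3,3],np.array(k['K'],float),np.array(k['dist'],float))[0][:,0]
E
python3 - <<'E'
from h import *
for c in('top','side'):
    snap(c,c+'0.png'); print(c,np.round(env.calibration(c)['pose'],2).tolist(),np.round(env.calibration(c)['K'],0).tolist())
    for l in 'brush knife scraper server cab door_bar tray_fin jar cutter woodspoon slot_red slot_blue slot_green slot_yellow'.split():
        r=env.look_for(c,l); print(l,[(round(x['conf'],2),round(x['position'][1]*560),round(x['position'][0]*420)) for x in r[:4]])
print(env.state())
E
```

```text
pics
top [[0.03, -0.98, 0.18, 262.74], [-1.0, -0.03, -0.02, 64.99], [0.02, -0.18, -0.98, 1395.51], [0.0, 0.0, 0.0, 1.0]] [[439.0, 0.0, 283.0], [0.0, 439.0, 213.0], [0.0, 0.0, 1.0]]
brush [(0.66, 219, 215), (0.48, 342, 167)]
knife []
scraper [(0.78, 166, 201), (0.66, 188, 291), (0.62, 97, 241)]
server [(0.58, 247, 215)]
cab [(0.63, 346, 149), (0.54, 347, 150)]
door_bar [(0.58, 340, 171)]
tray_fin [(0.8, 343, 151)]
jar [(0.9, 256, 137), (0.47, 345, 171), (0.44, 344, 150)]
cutter [(0.74, 452, 225)]
woodspoon [(0.67, 242, 214), (0.65, 212, 160)]
slot_red [(0.81, 345, 148)]
slot_blue [(0.85, 349, 147)]
slot_green [(0.65, 349, 151), (0.27, 248, 212)]
slot_yellow [(0.85, 347, 145)]
side [[0.68, -0.37, 0.63, -518.0], [-0.73, -0.32, 0.61, -940.88], [-0.02, -0.87, -0.48, 925.72], [0.0, 0.0, 0.0, 1.0]] [[484.0, 0.0, 280.0], [0.0, 484.0, 212.0], [0.0, 0.0, 1.0]]
brush [(0.66, 245, 225)]
knife [(0.5, 257, 236), (0.16, 352, 215)]
scraper [(0.68, 162, 207)]
server [(0.51, 257, 235), (0.23, 244, 225)]
cab [(0.62, 345, 231)]
door_bar [(0.77, 347, 231)]
tray_fin [(0.4, 356, 214)]
jar [(0.92, 304, 197)
[... 195 characters left out ...]
[(0.56, 362, 216)]
slot_yellow []
{'t': 1.5, 'joints': array([-1.27560328e+00,  4.90905238e-01,  1.55889740e+00,  1.04335380e-05,
        1.09168941e+00, -1.05604173e-01]), 'qvel': array([ 0.00097524,  0.0013614 ,  0.00055244, -0.00104601, -0.00057028,
        0.00096392]), 'tau': array([-3.46537099e-04, -6.12465906e+01, -2.58430248e+01,  6.92970981e-02,
        4.44803433e-02, -2.95786009e-06]), 'eef_pos': array([ 243.87258971, -575.48117855,  214.65858352]), 'tcp_rot': array([3.14149164e+00, 1.39637344e-06, 4.00792415e-01]), 'ft_force': array([-0.21800176, -0.40912819,  0.52262782]), 'moment': array([ 0.07289613, -0.03166851, -0.02145639]), 'grip_force': 0.0, 'opening': 0.9994689742680205}
```

View pics/top0.png

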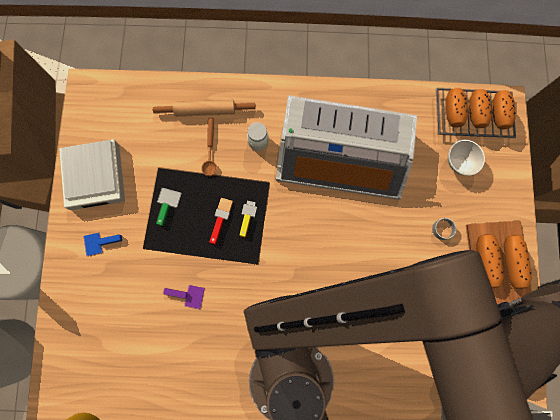

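View pics/side0.png

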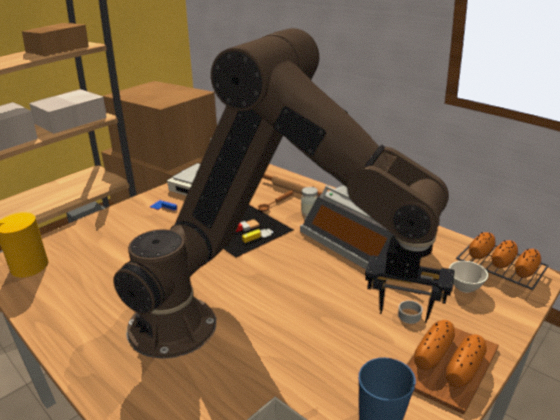

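The top view shows the green scraper near (168,205), the red brush near (221,220) and the yellow server near (248,218). There is no real knife: the blue and purple scraper shapes are look-alikes. The cabinet is near (347,148), the jar at (257,137) and the spoon at (210,150). The side view is mostly blocked by the arm. Next I'll enlarge the cabinet and the mat.

```bash
python3 - <<'E'
from h import *
im=cv2.imread('pics/top0.png')
c=cv2.resize(im[85:275,140:430],(800,524),interpolation=cv2.INTER_CUBIC); cv2.imwrite('pics/c0.png',c)
hsv=cv2.cvtColor(im,cv2.COLOR_BGR2HSV)
for n,lo,hi in(('red',(0,200,120),(5,255,255)),('green',(50,150,60),(75,255,255)),('yellow',(24,180,150),(34,255,255))):
    m=cv2.inRange(hsv,lo,hi); m[:165]=0;m[260:]=0;m[:,:140]=0;m[:,275:]=0
    p=np.argwhere(m)[:,::-1].astype(np.float32); print(n,len(p),p.mean(0),p.min(0),p.max(0))
    W=np.array([atz('top',q,22)[:2] for q in p]); mu=W.mean(0); u=np.linalg.svd(W-mu)[2][0]
    s=(W-mu)@u; print(mu.round(),u.round(3),np.degrees(np.arctan2(u[1],u[0])),s.min(),s.max())
E
```

```text
red 158 [215.9557  229.29747] [209. 217.] [222. 243.]
[455. 250.] [-0.97   0.245] 165.8179456608589 -40.13595918911765 44.028022222212016
green 131 [162.03816 213.46565] [156. 204.] [168. 224.]
[500. 423.] [-0.97   0.245] 165.8345417723869 -32.49501746503047 35.644457219891976
yellow 106 [244.35849 224.21698] [240. 215.] [249. 236.]
[474. 161.] [-0.98   0.198] 168.56509976282376 -32.04954538530076 36.69222423607765
```

View pics/c0.png

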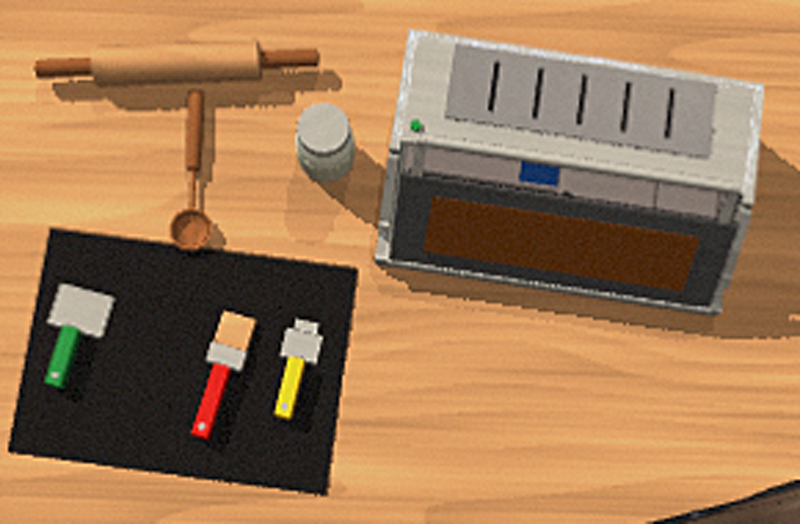

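```bash
python3 - <<'E'
from h import *
f=lambda x,y:(140+x/2.759,85+y/2.759)
for n,p,z in(('bl',(410,30),115),('br',(763,87),115),('fl',(402,140),115),('fr',(745,190),115),('frontL',(376,262),0),('frontR',(718,312),0),('frontL31',(376,262),31),('frontR31',(718,312),31),('pL',(425,248),31),('pR',(688,288),31)):
    print(n,atz('top',f(*p),z).round())
r=env.look_for
a=atz('top',f(410,30),115)-atz('top',f(763,87),115); print(np.degrees(np.arctan2(-a[0],a[1])),np.linalg.norm(a))
print('jar',atz('top',f(323,120),100),'spoon',atz('top',f(190,228),10),atz('top',f(195,95),10),'cutter',atz('top',(445,229),30))
E
```

```text
bl [870.  35. 115.]
br [ 818. -368.  115.]
fl [738.  40. 115.]
fr [ 695. -344.  115.]
frontL [627.  65.   0.]
frontR [ 581. -344.    0.]
frontL31 [619.  65.  31.]
frontR31 [ 574. -335.   31.]
pL [638.   8.  31.]
pR [ 601. -300.   31.]
-7.340710605158662 406.20217957316856
jar [764.28576752 129.65212276 100.        ] spoon [658.71121698 285.84135423  10.        ] [825.60694431 290.10094353  10.        ] cutter [ 477.89551617 -477.95016825   30.        ]
```

Call:
carry_out(series=[[0.62,0.56,0.03,0.66],[0.62,0.56,0.03,0.66],[0.62,0.56,0.03,0.66],[0.62,0.56,0.03,0.66],[0.62,0.56,0.03,0.66]], fingers=-1)

```text
t: 2.0
eef_pos: [399.9, -434.3, 222.3]
tcp_rot: [3.141, 0.0, 0.749]
ft_force: [0.3, -1.0, -0.8]
opening: 0.999
grip_force: 0.0
```

Call:
carry_out(series=[[0.62,0.56,0.03,0.66],[0.62,0.56,0.03,0.66],[0.62,0.56,0.03,0.66],[0.62,0.56,0.03,0.66],[0.62,0.56,0.03,0.66]])

```text
t: 2.5
eef_pos: [555.0, -294.1, 229.8]
tcp_rot: [3.141, 0.0, 1.095]
ft_force: [0.6, -0.8, -0.7]
opening: 1.001
grip_force: 0.0
```

Call:
carry_out(series=[[0.62,0.56,0.03,0.66],[0.62,0.56,0.03,0.66],[0.62,0.56,0.03,0.66],[0.62,0.56,0.03,0.66],[0,0,0,0]])

```text
t: 3.0
eef_pos: [680.6, -179.8, 235.2]
tcp_rot: [3.141, -0.001, 1.375]
ft_force: [0.4, 0.8, -0.4]
opening: 1.0
grip_force: 0.0
```

Call:
carry_out(series=[[0.3,0.3,0,0.33],[0.3,0.3,-0.2,0.33],[0,0,-0.2,0],[0,0,0,0],[0,0,0,0]])

```text
t: 3.5
eef_pos: [707.4, -154.0, 215.1]
tcp_rot: [-3.141, -0.0, 1.437]
ft_force: [-0.5, 0.8, -0.8]
opening: 1.0
grip_force: 0.0
```

```bash
python3 - <<'E'
from h import *
im=snap('side'); snap('top','top1.png')
c=cv2.resize(im[120:320,180:480][:,:,::-1],(800,533),interpolation=cv2.INTER_CUBIC); cv2.imwrite('pics/s1.png',c)
print(env.state()['eef_pos'])
x=np.array([.992,-.128,0]);y=np.array([.128,.992,0]);o=np.array([597,-135,0.])
P=lambda a,b,c:o+a*x+b*y+[0,0,c]
for p in [P(117,175,147),P(117,-175,147),P(0,205,0),P(0,-205,0),P(250,205,115),P(250,-205,115)]: print(proj('side',p).round(1),((proj('side',p)-[180,120])*2.667).round(),proj('top',p).round(1))
E
```

```text
[ 707.65665505 -154.20233123  216.05152204]
[[327.4 188.8]] [[393. 183.]] [[291.5 133.1]]
[[404.5 225.4]] [[599. 281.]] [[406.7 151.6]]
[[297.9 231.3]] [[314. 297.]] [[275.1 181.2]]
[[383.9 282. ]] [[544. 432.]] [[398.6 201. ]]
[[346.4 183.5]] [[444. 169.]] [[288.1  95.5]]
[[435.2 223.5]] [[681. 276.]] [[417.3 116.4]]
```

View pics/s1.png

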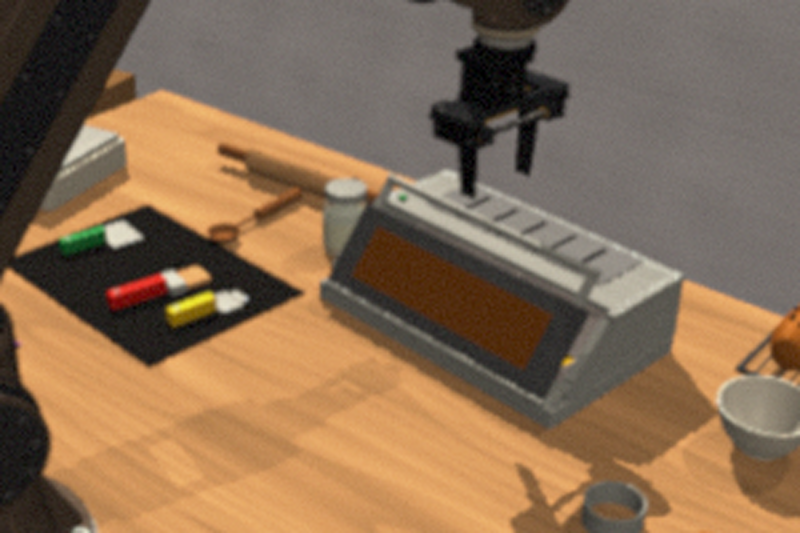

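The side view shows the bar running from crop (388,182) to (597,276), about 2 px from where my pose of the cabinet puts it. I'm descending onto it.

Call:
carry_out(series=[[0.05,0,-0.6,0],[0.04,0,-0.6,0],[0,0,-0.56,0],[0,0,0,0],[0,0,0,0]])

```text
t: 4.1
eef_pos: [712.6, -154.0, 128.6]
tcp_rot: [3.141, 0.0, 1.437]
ft_force: [-0.9, -0.4, -0.1]
opening: 1.004
grip_force: 0.0
```

Call:
carry_out(series=[[0,0,0,0],[0,0,0,0],[0,0,0,0],[0,0,0,0],[0,0,0,0]], fingers=1)

```text
t: 4.6
eef_pos: [712.5, -153.5, 128.0]
tcp_rot: [3.141, 0.0, 1.438]
ft_force: [-0.6, 0.2, -0.1]
opening: 0.638
grip_force: 0.0
```

Call:
carry_out(series=[[0,0,0,0],[0,0,0,0],[0,0,0,0],[0,0,0,0],[0,0,0,0]])

```text
t: 5.1
eef_pos: [711.4, -153.2, 126.9]
tcp_rot: [-3.139, -0.0, 1.438]
ft_force: [-5.5, 0.9, -3.6]
opening: 0.213
grip_force: 2.5
```

Call:
carry_out(series=[[0,0,0,0],[0,0,0,0],[0,0,0,0],[0,0,0,0],[0,0,0,0]])

```text
t: 5.6
eef_pos: [711.2, -153.2, 126.7]
tcp_rot: [-3.138, -0.0, 1.438]
ft_force: [-4.9, 0.8, -3.6]
opening: 0.121
grip_force: 30.0
```

```bash
python3 - <<'E'
import numpy as np
p=np.radians(np.linspace(45,180,21)); X=165*np.cos(p);Z=165*np.sin(p)
dx=np.diff(X);dz=np.diff(Z)
r=[[round(a*.992/50,2),round(-a*.128/50,2),round(b/50,2),0] for a,b in zip(dx,dz)]
for i in range(0,20,5):print(r[i:i+5])
from cell import env; s=env.state(); print(s['opening'],s['grip_force'],s['eef_pos'])
E
```

```text
[[np.float64(-0.29), np.float64(0.04), np.float64(0.26), 0], [np.float64(-0.32), np.float64(0.04), np.float64(0.22), 0], [np.float64(-0.34), np.float64(0.04), np.float64(0.18), 0], [np.float64(-0.36), np.float64(0.05), np.float64(0.14), 0], [np.float64(-0.37), np.float64(0.05), np.float64(0.1), 0]]
[[np.float64(-0.38), np.float64(0.05), np.float64(0.05), 0], [np.float64(-0.39), np.float64(0.05), np.float64(0.01), 0], [np.float64(-0.38), np.float64(0.05), np.float64(-0.04), 0], [np.float64(-0.38), np.float64(0.05), np.float64(-0.08), 0], [np.float64(-0.36), np.float64(0.05), np.float64(-0.13), 0]]
[[np.float64(-0.35), np.float64(0.04), np.float64(-0.17), 0], [np.float64(-0.32), np.float64(0.04), np.float64(-0.21), 0], [np.float64(-0.3), np.float64(0.04), np.float64(-0.25), 0], [np.float64(-0.27), np.float64(0.03), np.float64(-0.28), 0], [np.float64(-0.23), np.float64(0.03), np.float64(-0.31), 0]]
[[np.float64(-0.19), np.float64(0.03), np.float64(-0.34), 0], [np.float64(-0.15), np.float64(0.02), np.float64(-0.36), 0], [np.float64(-0.11), np.float64(0.01), np.float64(-0.37), 0], [np.float64(-0.07), np.float64(0.01), np.float64(-0.38), 0], [np.float64(-0.02), np.float64(0.0), np.float64(-0.39), 0]]
0.12098277261619567 29.99382734298706 [ 711.19749419 -153.15881078  126.67284002]
```

Call:
carry_out(series=[[-0.29,0.04,0.26,0],[-0.32,0.04,0.22,0],[-0.34,0.04,0.18,0],[-0.36,0.05,0.14,0],[-0.37,0.05,0.1,0]])

```text
t: 6.1
eef_pos: [627.2, -142.8, 171.3]
tcp_rot: [-3.14, 0.001, 1.438]
ft_force: [0.6, -5.6, -16.8]
opening: 0.121
grip_force: 29.9
```

Call:
carry_out(series=[[-0.38,0.05,0.05,0],[-0.39,0.05,0.01,0],[-0.38,0.05,-0.04,0],[-0.38,0.05,-0.08,0],[-0.36,0.05,-0.13,0]])

```text
t: 6.6
eef_pos: [534.5, -131.5, 163.0]
tcp_rot: [3.138, 0.002, 1.438]
ft_force: [9.7, -11.7, -16.4]
opening: 0.116
grip_force: 29.9
```

Call:
carry_out(series=[[-0.35,0.04,-0.17,0],[-0.32,0.04,-0.21,0],[-0.3,0.04,-0.25,0],[-0.27,0.03,-0.28,0],[-0.23,0.03,-0.31,0]])

```text
t: 7.1
eef_pos: [462.1, -121.9, 102.6]
tcp_rot: [3.135, 0.002, 1.437]
ft_force: [11.9, -3.7, -5.1]
opening: 0.119
grip_force: 30.0
```

Call:
carry_out(series=[[-0.19,0.03,-0.34,0],[-0.15,0.02,-0.36,0],[-0.11,0.01,-0.37,0],[-0.07,0.01,-0.38,0],[-0.02,0,-0.39,0]])

```text
t: 7.6
eef_pos: [436.7, -118.7, 10.9]
tcp_rot: [3.133, 0.002, 1.437]
ft_force: [2.4, 1.2, 59.7]
opening: 0.12
grip_force: 30.0
```

Call:
carry_out(series=[[0,0,-0.05,0],[0,0,0,0],[0,0,0,0],[0,0,0,0],[0,0,0,0]])

```text
t: 8.1
eef_pos: [436.6, -118.7, 8.1]
tcp_rot: [3.134, 0.002, 1.438]
ft_force: [10.5, -0.9, -6.1]
opening: 0.118
grip_force: 30.0
```

Call:
carry_out(series=[[0,0,0,0],[0,0,0,0],[0,0,0,0],[0,0,0,0],[0,0,0.5,0]], fingers=-0.2)

```text
t: 8.6
eef_pos: [432.3, -117.1, 31.2]
tcp_rot: [-3.138, -0.001, 1.437]
ft_force: [0.3, -0.2, 0.5]
opening: 0.481
grip_force: 0.0
```

Call:
carry_out(series=[[0,0,0.9,0],[0,0.2,0.7,1],[0,0.3,0.7,1],[0,0.3,0.7,1],[0,0.4,0.5,1]])

```text
t: 9.1
eef_pos: [433.4, -57.2, 209.9]
tcp_rot: [3.14, 0.001, 1.86]
ft_force: [0.8, 0.0, 0.0]
opening: 0.6
grip_force: 0.0
```

Call:
carry_out(series=[[0,0.5,0,1],[0,0.5,0,1],[0,0.5,0,1],[0,0.5,0,1],[0,0.5,0,1]])

```text
t: 9.6
eef_pos: [433.0, 68.5, 207.7]
tcp_rot: [3.142, -0.0, 2.384]
ft_force: [-0.3, -0.2, 1.1]
opening: 0.601
grip_force: 0.0
```

Call:
carry_out(series=[[0,0.5,0,1],[0,0.5,0,1],[0,0.5,0,1],[0,0.5,0,1],[0,0.5,0,1]])

```text
t: 10.1
eef_pos: [433.1, 193.5, 207.6]
tcp_rot: [3.142, -0.0, 2.908]
ft_force: [0.2, -0.2, -0.4]
opening: 0.596
grip_force: 0.0
```

```bash
python3 - <<'E'
from h import *
t=snap('top','top2.png');s=snap('side','side2.png')
for c in('top','side'):
    r=env.look_for(c,'tray_fin');print(c,[(round(x['conf'],2),round(x['position'][1]*560,1),round(x['position'][0]*420,1)) for x in r])
R=lambda i:cv2.resize(i[:,:,::-1],(390,500),interpolation=cv2.INTER_CUBIC)
a=cv2.resize(t[85:245,260:430][:,:,::-1],(400,376),interpolation=cv2.INTER_CUBIC);b=cv2.resize(s[150:310,270:440][:,:,::-1],(400,376),interpolation=cv2.INTER_CUBIC)
cv2.imwrite('pics/ts2.png',np.hstack([a,b]))
E
```

```text
top [(0.73, 340.2, 164.2)]
side [(0.78, 359.7, 233.1)]
```

View pics/ts2.png

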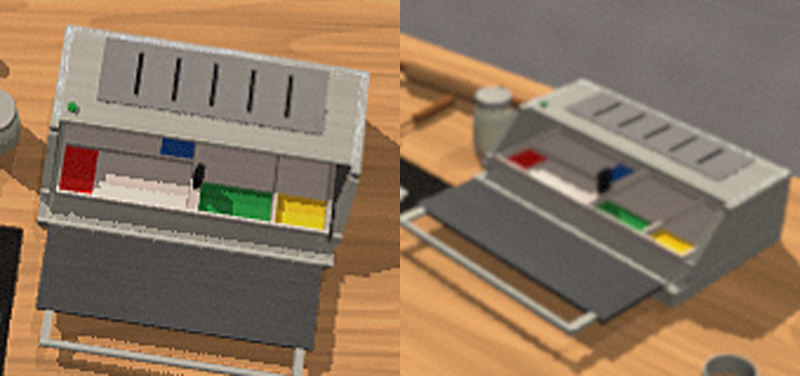

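The door is fully lowered. The fin is at top crop (198,176), full picture (344,160), and at side crop (204,181), full picture (357,227).

```bash
python3 - <<'E'
from h import *
S=2.353
T=lambda x,y:(260+x/S,85+y/S); D=lambda x,y:(270+(x-400)/S,150+y/S)
for a,b in(((198,176),(604,181)),((199,166),(605,169)),((193,208),(601,195))):
    print(tri(T(*a),D(*b)))
# cab corners from both views
x=np.array([.992,-.128,0]);y=np.array([.128,.992,0]);o=np.array([597,-135,0.])
for n,a,b in(('bl',(66,28),(583,81)),('br',(368,74),(790,173)),('barL',(43,343),(403,215)),('rollR',(303,376),(578,326)),('doorR',(318,348),(600,318))):
    p,e=tri(T(*a),D(*b)); print(n,p.round(),e.round(1),[((p-o)@x).round(),((p-o)@y).round()])
E
```

```text
(array([ 681.43031694, -147.25586531,   76.35178406]), np.float64(3.1946720665612807))
(array([ 688.68422261, -144.69201343,   92.97826126]), np.float64(0.1384951478015838))
(array([ 649.2785624 , -151.29054288,   65.01735013]), np.float64(27.423792337220117))
bl [872.  34. 110.] 7.1 [np.float64(251.0), np.float64(203.0)]
br [ 821. -370.  113.] 3.8 [np.float64(252.0), np.float64(-204.0)]
barL [458.  50.  42.] 10.6 [np.float64(-162.0), np.float64(166.0)]
rollR [ 422. -295.   39.] 3.4 [np.float64(-153.0), np.float64(-181.0)]
doorR [ 456. -310.   42.] 7.6 [np.float64(-117.0), np.float64(-192.0)]
```

Call:
carry_out(series=[[0.5,-0.68,0,0.25],[0.5,-0.68,0,0.25],[0.5,-0.68,0,0.25],[0.5,-0.68,0,0.25],[0.5,-0.68,0,0]])

```text
t: 10.8
eef_pos: [558.8, 19.8, 207.7]
tcp_rot: [3.142, -0.0, 3.006]
ft_force: [0.5, 1.2, 0.6]
opening: 0.601
grip_force: 0.0
```

Call:
carry_out(series=[[0.5,-0.68,0,0],[0.5,-0.68,0,0],[0.5,-0.68,0,0],[0.5,-0.68,0,0],[0.5,-0.68,-0.2,0]])

```text
t: 11.3
eef_pos: [683.9, -150.6, 198.7]
tcp_rot: [-3.141, 0.002, 3.005]
ft_force: [0.1, 0.9, -0.4]
opening: 0.599
grip_force: 0.0
```

Call:
carry_out(series=[[0,0,-0.5,0],[0,0,0,0],[0,0,0,0],[0,0,0,0],[0,0,0,0]])

```text
t: 11.8
eef_pos: [683.5, -147.1, 174.2]
tcp_rot: [-3.141, 0.002, 3.009]
ft_force: [1.5, -0.1, -0.3]
opening: 0.601
grip_force: 0.0
```

Call:
carry_out(series=[[0,0,-0.6,0],[0,0,-0.6,0],[0,0,-0.5,0],[0,0,-0.3,0],[0,0,-0.2,0]])

```text
t: 12.3
eef_pos: [683.4, -147.2, 62.3]
tcp_rot: [3.142, -0.0, 3.009]
ft_force: [0.0, 0.6, -1.0]
opening: 0.601
grip_force: 0.0
```

Call:
carry_out(series=[[0,0,0,0],[0,0,0,0],[0,0,0,0],[0,0,0,0],[0,0,0,0]], fingers=1)

```text
t: 12.8
eef_pos: [683.6, -147.6, 63.3]
tcp_rot: [-3.142, 0.001, 3.008]
ft_force: [0.2, 0.2, 0.0]
opening: 0.237
grip_force: 0.0
```

Call:
carry_out(series=[[0,0,0,0],[0,0,0,0],[0,0,0,0],[0,0,0,0],[0,0,0,0]])

```text
t: 13.3
eef_pos: [683.7, -145.4, 63.0]
tcp_rot: [3.139, 0.0, 3.009]
ft_force: [1.6, 11.6, 2.4]
opening: 0.103
grip_force: 30.0
```

Call:
carry_out(series=[[-0.4,0.05,0,0],[-0.4,0.05,0,0],[-0.4,0.05,0,0],[-0.4,0.05,0,0],[-0.4,0.05,0,0]])

```text
t: 13.8
eef_pos: [583.0, -133.1, 62.9]
tcp_rot: [3.14, 0.001, 3.009]
ft_force: [4.5, 11.4, 0.2]
opening: 0.107
grip_force: 30.0
```

Call:
carry_out(series=[[-0.4,0.05,0,0],[-0.4,0.05,0,0],[-0.38,0.05,0,0],[0,0,0,0],[0,0,0,0]])

```text
t: 14.3
eef_pos: [524.4, -125.9, 63.3]
tcp_rot: [3.14, 0.0, 3.009]
ft_force: [-0.3, 13.2, 7.4]
opening: 0.104
grip_force: 30.0
```

Call:
carry_out(series=[[0,0,0,0],[0,0,0,0],[0,0,0,0],[0,0,0.3,0],[0,0,0.8,0]], fingers=-0.2)

```text
t: 14.8
eef_pos: [523.0, -127.3, 115.8]
tcp_rot: [3.14, -0.006, 3.008]
ft_force: [-0.1, -0.6, 1.1]
opening: 0.469
grip_force: 0.0
```

Call:
carry_out(series=[[0,-0.5,0.8,0],[0,-0.5,0.8,0],[0,-0.9,0,0],[0,-0.9,0,0],[0,-0.9,0,0]])

```text
t: 15.3
eef_pos: [524.1, -314.4, 198.2]
tcp_rot: [-3.141, 0.001, 3.008]
ft_force: [0.7, 0.3, 0.4]
opening: 0.599
grip_force: 0.0
```

Call:
carry_out(series=[[0,-0.9,0,0],[0,-0.9,0,0],[0,-0.9,0,0],[0,0,0,0],[0,0,0,0]])

```text
t: 15.8
eef_pos: [523.7, -448.2, 196.8]
tcp_rot: [3.141, -0.001, 3.007]
ft_force: [-0.7, 0.9, -1.0]
opening: 0.6
grip_force: 0.0
```

```bash
python3 - <<'E'
from h import *
t=snap('top','top3.png');s=snap('side','side3.png')
a=cv2.resize(t[85:275,140:430][:,:,::-1],(800,524),interpolation=cv2.INTER_CUBIC);cv2.imwrite('pics/t3.png',a)
b=cv2.resize(s[120:320,150:450][:,:,::-1],(800,533),interpolation=cv2.INTER_CUBIC);cv2.imwrite('pics/s3.png',b)
E
```

```text
(no output)
```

View pics/t3.png

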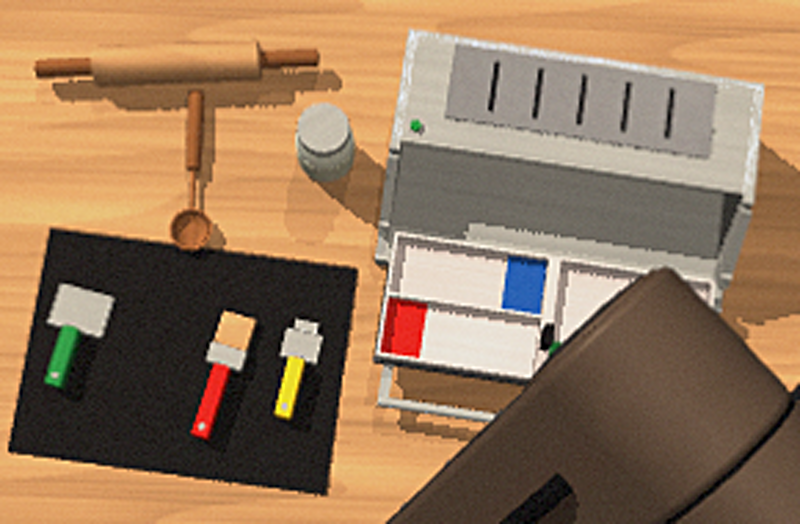

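View pics/s3.png

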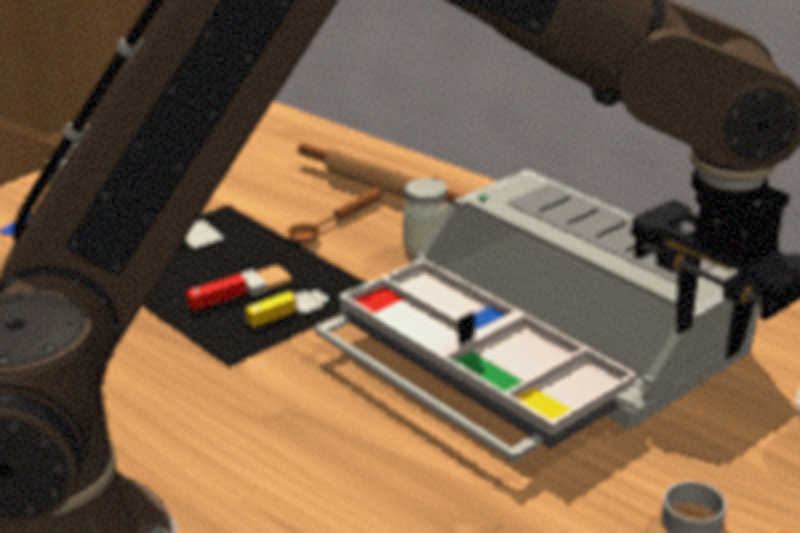

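```bash
python3 - <<'E'
from h import *
T=lambda x,y:(140+x/2.759,85+y/2.759); D=lambda x,y:(150+x/2.667,120+y/2.667)
x=np.array([.992,-.128,0]);y=np.array([.128,.992,0]);o=np.array([597,-135,0.])
def show(n,p,e=0): print(n,p.round(),round(float(e),1),'cab',((p-o)@x).round(1),((p-o)@y).round(1))
for n,a,b in(('RL rim',(397,233),(421,258)),('FL rim',(378,360),(343,297)),('RR rim',(716,282),(637,375)),('fintop',(547,325),(466,314))): show(n,*tri(T(*a),D(*b)))
# colour patches
ht=cv2.cvtColor(cv2.imread('pics/top3.png'),cv2.COLOR_BGR2HSV);hs=cv2.cvtColor(cv2.imread('pics/side3.png'),cv2.COLOR_BGR2HSV)
box={'top':(265,165,345,220),'side':(275,215,370,282)}
C={'red':((0,180,120),(8,255,255)),'blue':((105,150,80),(125,255,255)),'green':((50,130,60),(80,255,255)),'yellow':((22,170,150),(34,255,255))}
def cen(h,b,c):
    m=cv2.inRange(h,*C[c]); k=np.zeros_like(m);k[b[1]:b[3],b[0]:b[2]]=1; m=m*k; m=m.astype(np.uint8)
    p=np.argwhere(m)[:,::-1]; return p.mean(0) if len(p) else None,len(p)
for c in C:
    a,na=cen(ht,box['top'],c); b,nb=cen(hs,box['side'],c); print(c,na,nb,a,b)
    if na>25: show(c,*tri(a,b))
    for z in(40,45,50):
        if b is not None: show('  side z%d'%z,atz('side',b,z))
# tools handle
for c in('red','green','yellow'):
    m=cv2.inRange(ht,*C[c]);m[:165]=0;m[260:]=0;m[:,:140]=0;m[:,262:]=0
    p=np.argwhere(m)[:,::-1].astype(float); W=np.array([atz('top',q,22)[:2] for q in p]);mu=W.mean(0);u=np.linalg.svd(W-mu)[2][0];s=(W-mu)@u;w=(W-mu)@[-u[1],u[0]]
    print('tool',c,len(p),mu.round(1),np.degrees(np.arctan2(u[1],u[0])).round(1),s.min().round(),s.max().round(),w.min().round(),w.max().round())
    ms=cv2.inRange(hs,*C[c]);ms[:,:200]=0;ms[:,265:]=0;ms[:190]=0;ms[260:]=0
    q=np.argwhere(ms)[:,::-1].mean(0) if ms.any() else None
    if q is not None: show('tri',*tri(p.mean(0),q))
E
```

```text
RL rim [647.  41.  62.] 1.2 cab 26.7 181.4
FL rim [502.  56.  59.] 9.0 cab -118.3 177.3
RR rim [ 604. -327.   58.] 3.9 cab 31.5 -189.4
fintop [ 537. -125.   93.] 2.3 cab -60.4 2.2
red 270 70 [285.95555556 203.43333333] [291.8        231.65714286]
red [542.  30.  50.] 7.1 cab -75.2 156.4
  side z40 [558.  39.  40.] 0.0 cab -60.8 167.9
  side z45 [552.  34.  45.] 0.0 cab -66.1 161.7
  side z50 [546.  28.  50.] 0.0 cab -71.5 155.4
blue 263 35 [329.62737643 187.82129278] [331.82857143 238.31428571]
blue [ 596. -106.   54.] 5.1 cab -5.0 28.8
  side z40 [616. -94.  40.] 0.0 cab 13.4 43.3
  side z45 [609. -99.  45.] 0.0 cab 7.7 37.7
  side z50 [ 603. -103.   50.] 0.0 cab 2.0 32.1
green 9 93 [340.55555556 210.55555556] [332.92473118 258.82795699]
  side z40 [ 520. -173.   40.] 0.0 cab -71.3 -47.4
  side z45 [ 514. -177.   45.] 0.0 cab -76.6 -52.4
  side z50 [ 508. -182.   50.] 0.0 cab -81.9 -57.5
yellow 0 86 None [353.15116279 270.86046512]
  side z40 [ 509. -261.   40.] 0.0 cab -70.8 -135.8
  side z45 [ 504. -264.   45.] 0.0 cab -76.1 -140.4
  side z50 [ 498. -268.   50.] 0.0 cab -81.4 -144.9
tool red 162 [454.5 249.7] 165.8 -42.0 44.0 -10.0 10.0
tri [455. 250.  21.] 1.1 cab -190.1 363.3
tool green 140 [500.6 423.3] 166.8 -33.0 36.0 -12.0 11.0
tool yellow 123 [473.3 160.5] 169.2 -33.0 36.0 -9.0 10.0
tri [474. 159.  22.] 3.2 cab -159.2 276.4
```

The top view shows the tray fully out, with the red patch at (286,203), blue at (330,188) and no sign of a knife. The tools haven't moved. My numbers agree with each other: handle tops at about 22 mm, tray rim at about 60, floor at about 47. Server first.

Call:
carry_out(series=[[-0.06,0.81,0,-0.1],[-0.06,0.81,0,-0.1],[-0.06,0.81,0,-0.1],[-0.06,0.81,0,-0.1],[-0.06,0.81,0,-0.1]])

```text
t: 16.4
eef_pos: [508.9, -242.1, 198.1]
tcp_rot: [-3.142, 0.001, 2.957]
ft_force: [1.0, 0.3, 0.7]
opening: 0.602
grip_force: 0.0
```

Call:
carry_out(series=[[-0.06,0.81,0,0],[-0.06,0.81,0,0],[-0.06,0.81,0,0],[-0.06,0.81,0,0],[-0.06,0.81,0,0]])

```text
t: 16.9
eef_pos: [493.5, -39.8, 198.2]
tcp_rot: [3.141, 0.001, 2.957]
ft_force: [0.8, -0.1, 0.7]
opening: 0.602
grip_force: 0.0
```

Call:
carry_out(series=[[-0.06,0.81,-0.3,0],[-0.06,0.81,-0.3,0],[-0.06,0.81,-0.3,0],[-0.06,0.81,0,0],[-0.06,0.81,0,0]])

```text
t: 17.4
eef_pos: [477.9, 162.5, 152.7]
tcp_rot: [3.142, -0.0, 2.958]
ft_force: [1.2, -0.3, -0.7]
opening: 0.601
grip_force: 0.0
```

Call:
carry_out(series=[[0,0,0,0],[0,0,0,0],[0,0,0,0],[0,0,0,0],[0,0,0,0]])

```text
t: 17.9
eef_pos: [479.5, 159.2, 152.8]
tcp_rot: [3.142, 0.0, 2.955]
ft_force: [-0.6, -0.5, 0.2]
opening: 0.603
grip_force: 0.0
```

```bash
cat > tl.py <<'E'
from h import *
C={'red':((0,180,120),(8,255,255)),'green':((50,130,60),(80,255,255)),'yellow':((22,170,150),(34,255,255))}
def tools(im,show=True):
    h=cv2.cvtColor(im,cv2.COLOR_RGB2HSV)
    for c in C:
        m=cv2.inRange(h,*C[c]);m[:165]=0;m[262:]=0;m[:,:140]=0;m[:,266:]=0
        p=np.argwhere(m)[:,::-1].astype(float)
        if len(p)<20: print(c,len(p)); continue
        W=np.array([atz('top',q,22)[:2] for q in p]);mu=W.mean(0);u=np.linalg.svd(W-mu)[2][0];s=(W-mu)@u
        print(c,len(p),mu.round(1),np.degrees(np.arctan2(u[1],u[0])).round(1),s.min().round(),s.max().round())
E
python3 - <<'E'
from tl import *
tools(snap('top','top4.png')); print(env.state()['eef_pos'],env.state()['tcp_rot'])
E
```

```text
red 0
green 135 [500.7 423.7] 165.9 -33.0 36.0
yellow 0
[479.48126473 159.27718994 152.74518868] [3.14149661e+00 8.88528379e-05 2.95468795e+00]
```

Call:
carry_out(series=[[-0.05,0,-0.8,0],[0,0,-0.8,0],[0,0,-0.7,0],[0,0,-0.45,0],[0,0,-0.19,0]])

```text
t: 18.45
eef_pos: [476.2, 159.4, 3.8]
tcp_rot: [-3.141, -0.003, 2.955]
ft_force: [-0.8, 0.1, 0.7]
opening: 0.599
grip_force: 0.0
```

Call:
carry_out(series=[[0,0,0,0],[0,0,0,0],[0,0,0,0],[0,0,0,0],[0,0,0,0]], fingers=1)

```text
t: 18.95
eef_pos: [477.1, 160.1, 6.3]
tcp_rot: [3.141, 0.001, 2.956]
ft_force: [0.6, 0.0, -0.7]
opening: 0.237
grip_force: 0.0
```

Call:
carry_out(series=[[0,0,0,0],[0,0,0,0],[0,0,0.1,0],[0,0,0.1,0],[0,0,0.1,0]])

```text
t: 19.45
eef_pos: [476.9, 160.0, 21.1]
tcp_rot: [3.141, 0.0, 2.956]
ft_force: [-0.1, 0.7, -0.7]
opening: 0.209
grip_force: 29.9
```

Call:
carry_out(series=[[0,0,0.8,0],[0,-0.1,0.8,0.2],[0.07,-0.6,0.4,0.2],[0.07,-0.76,0,0.2],[0.07,-0.76,0,0]])

```text
t: 19.95
eef_pos: [487.6, 48.1, 121.9]
tcp_rot: [3.141, 0.002, 3.021]
ft_force: [0.8, -0.0, -0.6]
opening: 0.209
grip_force: 29.9
```

Call:
carry_out(series=[[0.08,-0.76,0,0],[0.08,-0.76,0,0],[0.08,-0.76,0,0],[0.08,-0.76,0,0],[0.08,-0.76,0,0]])

```text
t: 20.45
eef_pos: [507.2, -142.6, 121.1]
tcp_rot: [3.142, 0.0, 3.019]
ft_force: [0.8, 0.1, 0.1]
opening: 0.209
grip_force: 29.9
```

Call:
carry_out(series=[[0.06,-0.76,0,0],[0.06,-0.76,0,0],[0.06,-0.74,0,0],[0,-0.3,0,0],[0,0,0,0]])

```text
t: 20.95
eef_pos: [516.0, -270.5, 120.6]
tcp_rot: [3.142, 0.0, 3.017]
ft_force: [0.4, 0.9, -0.9]
opening: 0.207
grip_force: 29.9
```

```bash
python3 - <<'E'
from h import *
t=snap('top');s=snap('side')
a=cv2.resize(t[120:260,270:430][:,:,::-1],(400,350),interpolation=cv2.INTER_CUBIC);b=cv2.resize(s[180:320,260:420][:,:,::-1],(400,350),interpolation=cv2.INTER_CUBIC)
cv2.imwrite('pics/p5.png',np.hstack([a,b]))
E
```

```text
(no output)
```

View pics/p5.png

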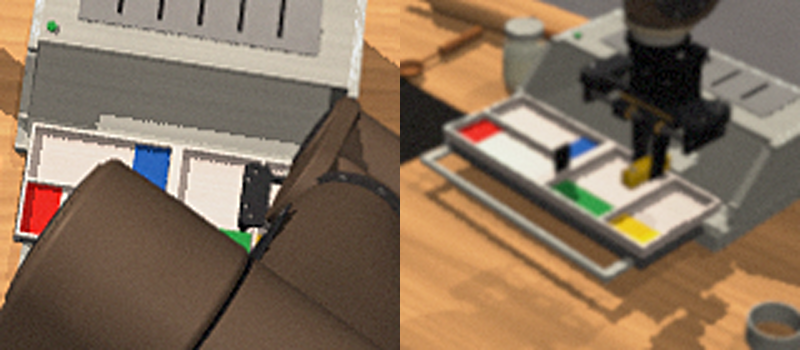

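The picture shows the server held with its head towards the cabinet, above the yellow compartment and behind its patch at side crop (636,228). I'm lowering it.

Call:
carry_out(series=[[0,0.05,-0.4,0],[0,0,-0.4,0],[0,0,-0.3,0],[0,0,-0.1,0],[0,0,0,0]])

```text
t: 21.55
eef_pos: [516.3, -265.3, 60.4]
tcp_rot: [3.141, -0.001, 3.02]
ft_force: [0.0, -0.3, -0.8]
opening: 0.211
grip_force: 29.9
```

Call:
carry_out(series=[[0,0,-0.04,0],[0,0,-0.04,0],[0,0,-0.04,0],[0,0,0,0],[0,0,0,0]])

```text
t: 22.05
eef_pos: [516.4, -266.6, 54.8]
tcp_rot: [3.142, 0.0, 3.019]
ft_force: [-0.3, -0.5, -0.3]
opening: 0.21
grip_force: 29.9
```

Call:
carry_out(series=[[0,0,-0.04,0],[0,0,-0.04,0],[0,0,0,0],[0,0,0,0],[0,0,0,0]])

```text
t: 22.55
eef_pos: [516.3, -266.5, 50.6]
tcp_rot: [3.141, -0.0, 3.019]
ft_force: [-0.1, -0.8, -0.1]
opening: 0.214
grip_force: 29.9
```

Call:
carry_out(series=[[0,0,-0.04,0],[0,0,-0.03,0],[0,0,0,0],[0,0,0,0],[0,0,0,0]])

```text
t: 23.05
eef_pos: [518.2, -266.8, 50.0]
tcp_rot: [-3.14, 0.005, 3.018]
ft_force: [1.7, 5.8, 26.7]
opening: 0.21
grip_force: 30.0
```

Call:
carry_out(series=[[0,0,0.04,0],[0,0,0,0],[0,0,0,0],[0,0,0,0],[0,0,0,0]], fingers=0.36)

```text
t: 23.55
eef_pos: [516.2, -266.5, 48.8]
tcp_rot: [3.141, -0.001, 3.019]
ft_force: [0.7, -0.4, -0.4]
opening: 0.323
grip_force: 0.0
```

Call:
carry_out(series=[[0,0,0.1,0],[0,0,0.3,0],[0,0,0.5,0],[0,0,0.5,0],[0,0.3,0.7,0]])

```text
t: 24.05
eef_pos: [515.9, -252.1, 154.5]
tcp_rot: [3.141, -0.001, 3.018]
ft_force: [0.8, -0.3, -0.0]
opening: 0.32
grip_force: 0.0
```

Call:
carry_out(series=[[0,0.7,0.5,0],[0,0.8,0,0],[0,0.8,0,0],[0,0.8,0,0],[0,0.8,0,0]], fingers=-0.2)

```text
t: 24.55
eef_pos: [516.1, -55.0, 179.6]
tcp_rot: [3.142, 0.001, 3.019]
ft_force: [-0.6, 0.4, 0.3]
opening: 0.596
grip_force: 0.0
```

```bash
python3 - <<'E'
from tl import *
t=snap('top','top6.png');s=snap('side'); tools(t)
a=cv2.resize(t[120:260,270:430][:,:,::-1],(400,350),interpolation=cv2.INTER_CUBIC);b=cv2.resize(s[180:320,260:420][:,:,::-1],(400,350),interpolation=cv2.INTER_CUBIC)
cv2.imwrite('pics/p6.png',np.hstack([a,b]))
E
```

```text
red 163 [454.5 249.7] 165.7 -42.0 43.0
green 141 [500.4 423.6] 166.5 -33.0 36.0
yellow 0
```

View pics/p6.png

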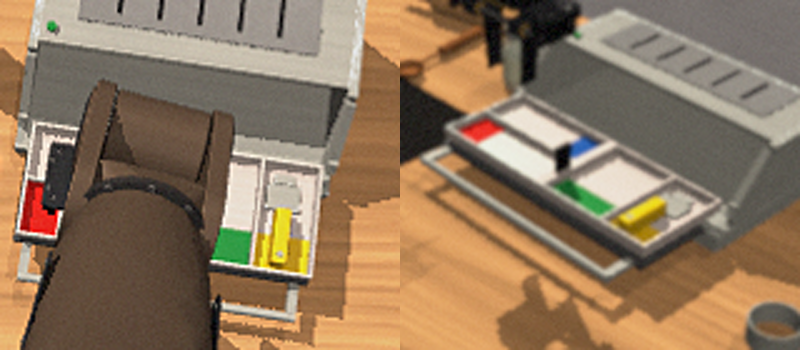

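The server lies flat and centred in the yellow compartment, handle on the patch (top crop: tool from (285,180) to (280,262)). The brush is next.

Call:
carry_out(series=[[-0.12,0.74,0,-0.3],[-0.13,0.74,0,-0.3],[-0.13,0.74,0,-0.3],[-0.13,0.74,0,-0.3],[-0.13,0.74,0,0]])

```text
t: 25.15
eef_pos: [484.2, 129.4, 179.5]
tcp_rot: [3.141, 0.0, 2.892]
ft_force: [-0.0, -1.4, 1.0]
opening: 0.6
grip_force: 0.0
```

Call:
carry_out(series=[[-0.13,0.74,-0.4,0],[-0.13,0.74,-0.4,0],[-0.13,0.74,-0.4,0],[0,0,0,0],[0,0,0,0]])

```text
t: 25.65
eef_pos: [464.8, 239.6, 119.0]
tcp_rot: [-3.141, -0.001, 2.895]
ft_force: [1.0, 0.9, 0.4]
opening: 0.595
grip_force: 0.0
```

Call:
carry_out(series=[[0,0.14,-0.5,0],[0,0,-0.7,0],[0,0,-0.6,0],[0,0,-0.35,0],[0,0,-0.13,0]])

```text
t: 26.15
eef_pos: [465.2, 245.1, 4.3]
tcp_rot: [-3.141, -0.001, 2.891]
ft_force: [0.8, 0.9, 0.7]
opening: 0.6
grip_force: 0.0
```

Call:
carry_out(series=[[0,0,0,0],[0,0,0,0],[0,0,0,0],[0,0,0,0],[0,0,0,0]], fingers=1)

```text
t: 26.65
eef_pos: [465.1, 246.6, 5.7]
tcp_rot: [3.141, 0.001, 2.893]
ft_force: [1.1, -0.7, -0.7]
opening: 0.238
grip_force: 0.0
```

Call:
carry_out(series=[[0,0,0,0],[0,0,0,0],[0,0,0,0],[0,0,0.1,0],[0,0,0.3,0]])

```text
t: 27.15
eef_pos: [464.2, 246.3, 24.7]
tcp_rot: [-3.14, -0.002, 2.893]
ft_force: [0.5, 0.6, -0.3]
opening: 0.212
grip_force: 30.0
```

Call:
carry_out(series=[[0,0,0.7,-0.98],[0.1,-0.3,0.7,-0.98],[0.1,-0.4,0.6,-0.98],[0.1,-0.4,0,-0.98],[0.1,-0.4,0,-0.98]])

```text
t: 27.65
eef_pos: [485.2, 170.9, 126.5]
tcp_rot: [3.14, 0.001, 2.376]
ft_force: [0.1, -0.5, -0.2]
opening: 0.209
grip_force: 30.0
```

Call:
carry_out(series=[[0.1,-0.4,0,-0.98],[0.1,-0.4,0,-0.98],[0.1,-0.4,0,-0.98],[0.1,-0.4,0,-0.98],[0.1,-0.4,0,-0.98]])

```text
t: 28.15
eef_pos: [509.8, 70.7, 125.3]
tcp_rot: [-3.141, -0.0, 1.863]
ft_force: [-0.1, 0.3, -1.1]
opening: 0.209
grip_force: 30.0
```

Call:
carry_out(series=[[0.1,-0.4,0,-0.98],[0.1,-0.4,0,-0.98],[0.1,-0.4,0,-0.98],[0.1,-0.1,0,-0.98],[0,0,0,-0.1]])

```text
t: 28.65
eef_pos: [530.2, 5.7, 125.3]
tcp_rot: [3.141, 0.0, 1.443]
ft_force: [-0.4, 0.0, -0.9]
opening: 0.208
grip_force: 30.0
```

Call:
carry_out(series=[[0,0,0,0],[0,0,0,0],[0,0,0,0],[0,0,0,0],[0,0,0,0]])

```text
t: 29.15
eef_pos: [529.8, 6.7, 125.2]
tcp_rot: [3.142, 0.0, 1.447]
ft_force: [-0.1, -0.2, -1.2]
opening: 0.212
grip_force: 30.0
```

Call:
carry_out(series=[[0.1,-0.43,0,-0.03],[0,0,-0.3,0],[0,0,-0.4,0],[0,0,-0.4,0],[0,0,-0.2,0]])

```text
t: 29.65
eef_pos: [534.3, -14.9, 58.8]
tcp_rot: [-3.14, -0.0, 1.443]
ft_force: [-0.5, -0.1, -0.8]
opening: 0.206
grip_force: 30.0
```

Call:
carry_out(series=[[0,0,0,0],[0,0,0,0],[0,0,0,0],[0,0,0,0],[0,0,0,0]])

```text
t: 30.15
eef_pos: [535.1, -15.0, 60.7]
tcp_rot: [3.141, 0.0, 1.443]
ft_force: [-0.7, -0.3, -1.2]
opening: 0.21
grip_force: 30.0
```

```bash
python3 - <<'E'
from h import *
t=snap('top');s=snap('side')
a=cv2.resize(t[120:260,230:390][:,:,::-1],(400,350),interpolation=cv2.INTER_CUBIC);b=cv2.resize(s[180:320,260:420][:,:,::-1],(400,350),interpolation=cv2.INTER_CUBIC)
cv2.imwrite('pics/p7.png',np.hstack([a,b]))
E
```

```text
(no output)
```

View pics/p7.png

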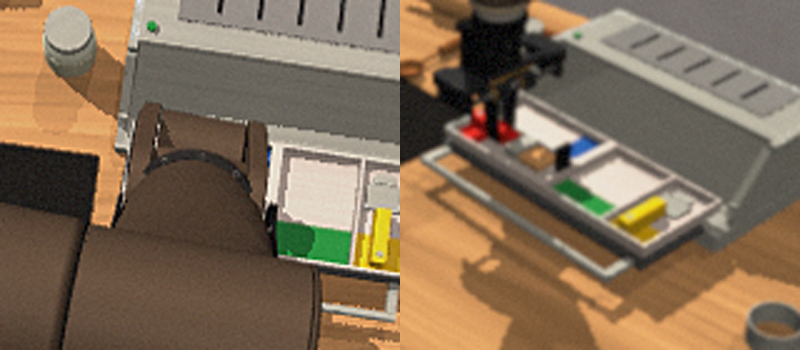

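The brush's handle is over the red patch (side crop (490,130)) and its head (535,155) is short of the fin (562,155). I'm lowering it.

Call:
carry_out(series=[[0,0,-0.06,0],[0,0,-0.06,0],[0,0,-0.06,0],[0,0,-0.03,0],[0,0,0,0]])

```text
t: 30.75
eef_pos: [535.1, -15.0, 49.7]
tcp_rot: [3.141, 0.0, 1.443]
ft_force: [0.4, -0.4, 0.1]
opening: 0.207
grip_force: 30.0
```

Call:
carry_out(series=[[0,0,-0.02,0],[0,0,0,0],[0,0,0,0],[0,0,0,0],[0,0,0,0]])

```text
t: 31.25
eef_pos: [535.7, -15.1, 49.6]
tcp_rot: [3.139, 0.0, 1.443]
ft_force: [-0.1, -0.1, 10.8]
opening: 0.209
grip_force: 30.0
```

Call:
carry_out(series=[[0,0,0,0],[0,0,0,0],[0,0,0,0],[0,0,0,0],[0,0,0,0]], fingers=0.36)

```text
t: 31.75
eef_pos: [534.8, -15.0, 48.5]
tcp_rot: [-3.141, 0.0, 1.443]
ft_force: [-0.0, 0.9, -0.5]
opening: 0.314
grip_force: 0.0
```

Call:
carry_out(series=[[0,0,0.1,0],[0,0,0.4,0],[0,0,0.6,0],[0,0,0.6,0],[0,0.4,0.6,1]])

```text
t: 32.25
eef_pos: [534.9, 4.0, 165.1]
tcp_rot: [3.141, 0.0, 1.546]
ft_force: [0.7, 0.2, -1.0]
opening: 0.319
grip_force: 0.0
```

Call:
carry_out(series=[[0,0.7,0,1],[0,0.7,0,1],[0,0.7,0,1],[0,0.7,0,1],[0,0.7,0,1]], fingers=-0.2)

```text
t: 32.75
eef_pos: [534.6, 181.4, 164.1]
tcp_rot: [3.141, 0.0, 2.075]
ft_force: [0.3, 0.0, -0.4]
opening: 0.596
grip_force: 0.0
```

Call:
carry_out(series=[[-0.1,0.7,0,1],[-0.1,0.7,0,1],[-0.1,0.7,0,1],[-0.1,0.7,0,1],[0,0,0,1]])

```text
t: 33.25
eef_pos: [513.9, 323.4, 163.9]
tcp_rot: [3.141, -0.0, 2.602]
ft_force: [-0.9, -0.9, -0.3]
opening: 0.599
grip_force: 0.0
```

```bash
python3 - <<'E'
from tl import *
t=snap('top','top8.png');s=snap('side'); tools(t); print(env.state()['eef_pos'],env.state()['tcp_rot'])
a=cv2.resize(t[120:260,230:390][:,:,::-1],(400,350),interpolation=cv2.INTER_CUBIC);b=cv2.resize(s[180:320,260:420][:,:,::-1],(400,350),interpolation=cv2.INTER_CUBIC)
cv2.imwrite('pics/p8.png',np.hstack([a,b]))
E
```

```text
red 0
green 0
yellow 0
[514.38051074 320.85520355 163.77130681] [-3.14154974e+00 -3.56924102e-05  2.59795197e+00]
```

View pics/p8.png

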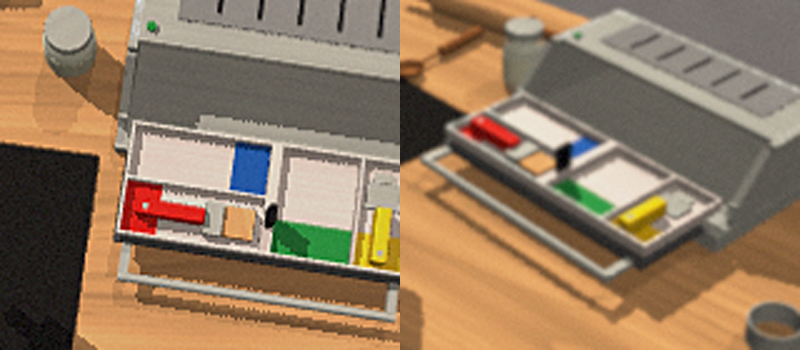

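The brush lies centred in the red compartment, handle on the red patch. The arm now hides the scraper, so I'll check for it in the side view.

```bash
python3 - <<'E'
from tl import *
for c in('side','top'):
    im=snap(c); h=cv2.cvtColor(im,cv2.COLOR_RGB2HSV); m=cv2.inRange(h,*C['green'])
    n,l,st,ce=cv2.connectedComponentsWithStats(m)
    print(c,[(st[i].tolist(),ce[i].round(1).tolist()) for i in range(1,n) if st[i][4]>5])
    r=env.look_for(c,'scraper');print([(round(x['conf'],2),round(x['position'][1]*560),round(x['position'][0]*420)) for x in r])
print(proj('side',[500.5,423.5,22]),proj('top',[500.5,423.5,22]))
E
```

```text
side [([202, 205, 17, 10, 81], [210.8, 209.8]), ([323, 253, 21, 12, 91], [333.5, 258.6])]
[(0.64, 160, 206), (0.63, 220, 209)]
top [([289, 129, 4, 3, 10], [290.2, 130.0]), ([338, 208, 32, 17, 381], [353.9, 216.5])]
[(0.84, 95, 241), (0.21, 343, 163)]
[[209.8556469  207.92491887]] [[162.00144271 213.2900989 ]]
```

Call:
carry_out(series=[[-0.1,0.7,0,0.97],[-0.1,0.7,0,0.97],[0,0.63,-0.4,0.96],[0,0,-0.6,0],[0,0,0,0]])

```text
t: 34.05
eef_pos: [503.4, 420.5, 110.2]
tcp_rot: [-3.137, -0.004, 2.897]
ft_force: [0.3, -1.0, -0.1]
opening: 0.6
grip_force: 0.0
```

Call:
carry_out(series=[[0,0,0,0],[0,0,0,0],[0,0,0,0],[0,0,0,0],[0,0,0,0]])

```text
t: 34.55
eef_pos: [505.1, 421.4, 114.3]
tcp_rot: [3.141, 0.001, 2.898]
ft_force: [-0.0, -0.1, -0.8]
opening: 0.6
grip_force: 0.0
```

Call:
carry_out(series=[[0,0.02,-0.5,0],[0,0,-0.7,0],[0,0,-0.55,0],[0,0,-0.3,0],[0,0,-0.12,0]])

```text
t: 35.05
eef_pos: [504.6, 422.3, 4.0]
tcp_rot: [-3.141, -0.001, 2.898]
ft_force: [-0.8, 0.6, 0.7]
opening: 0.598
grip_force: 0.0
```

Call:
carry_out(series=[[0,0,0,0],[0,0,0,0],[0,0,0,0],[0,0,0,0],[0,0,0,0]], fingers=1)

```text
t: 35.55
eef_pos: [505.1, 422.7, 5.8]
tcp_rot: [3.141, 0.001, 2.898]
ft_force: [-0.3, 0.2, 0.1]
opening: 0.233
grip_force: 0.0
```

Call:
carry_out(series=[[0,0,0,0],[0,0,0,0],[0,0,0,0],[0,0,0.1,0],[0,0,0.3,0]])

```text
t: 36.05
eef_pos: [504.2, 422.0, 24.4]
tcp_rot: [-3.14, -0.002, 2.898]
ft_force: [1.1, 0.3, -1.4]
opening: 0.206
grip_force: 30.0
```

Call:
carry_out(series=[[0,0,0.8,0],[0,-0.4,0.7,0.28],[0,-0.6,0.5,0.28],[0,-0.8,0,0.28],[0,-0.8,0,0.28]])

```text
t: 36.55
eef_pos: [504.9, 291.6, 127.1]
tcp_rot: [3.14, 0.002, 3.018]
ft_force: [1.3, -0.1, -1.5]
opening: 0.206
grip_force: 30.0
```

Call:
carry_out(series=[[0.05,-0.8,0,0],[0.05,-0.8,0,0],[0.05,-0.8,0,0],[0.05,-0.8,0,0],[0.05,-0.8,0,0]])

```text
t: 37.05
eef_pos: [517.3, 91.0, 126.2]
tcp_rot: [3.141, 0.001, 3.016]
ft_force: [0.8, -0.5, -0.8]
opening: 0.212
grip_force: 30.0
```

Call:
carry_out(series=[[0.05,-0.8,0,0],[0.05,-0.8,0,0],[0.05,-0.8,0,0],[0.05,-0.8,0,0],[0,-0.8,0,0]])

```text
t: 37.55
eef_pos: [527.5, -109.2, 126.2]
tcp_rot: [-3.141, 0.001, 3.016]
ft_force: [0.2, 0.5, -0.4]
opening: 0.209
grip_force: 30.0
```

Call:
carry_out(series=[[0,-0.8,0,0],[0,-0.5,0,0],[0,0,0,0],[0,0,0,0],[0,0,0,0]])

```text
t: 38.05
eef_pos: [527.3, -171.6, 125.6]
tcp_rot: [3.141, 0.0, 3.016]
ft_force: [0.1, 0.8, -1.2]
opening: 0.208
grip_force: 30.0
```

Call:
carry_out(series=[[0,-0.18,0,0],[0,0,-0.4,0],[0,0,-0.4,0],[0,0,-0.35,0],[0,0,-0.12,0]])

```text
t: 38.55
eef_pos: [526.9, -181.0, 60.3]
tcp_rot: [3.141, -0.002, 3.017]
ft_force: [0.3, -0.4, -0.9]
opening: 0.205
grip_force: 30.0
```

Call:
carry_out(series=[[0,0,-0.06,0],[0,0,-0.06,0],[0,0,-0.06,0],[0,0,-0.03,0],[0,0,0,0]])

```text
t: 39.05
eef_pos: [527.4, -181.5, 51.3]
tcp_rot: [3.142, 0.0, 3.016]
ft_force: [-0.4, -0.3, -0.7]
opening: 0.209
grip_force: 30.0
```

Call:
carry_out(series=[[0,0,-0.03,0],[0,0,0,0],[0,0,0,0],[0,0,0,0],[0,0,0,0]])

```text
t: 39.55
eef_pos: [527.4, -181.5, 49.7]
tcp_rot: [3.142, 0.0, 3.016]
ft_force: [0.3, 0.6, -0.8]
opening: 0.208
grip_force: 30.0
```

Call:
carry_out(series=[[0,0,-0.03,0],[0,0,0,0],[0,0,0,0],[0,0,0,0],[0,0,0,0]])

```text
t: 40.05
eef_pos: [528.4, -181.6, 49.6]
tcp_rot: [-3.141, 0.003, 3.016]
ft_force: [0.1, 1.5, 14.1]
opening: 0.208
grip_force: 30.0
```

Call:
carry_out(series=[[0,0,0,0],[0,0,0,0],[0,0,0,0],[0,0,0,0],[0,0,0,0]], fingers=0.3)

```text
t: 40.55
eef_pos: [527.3, -181.5, 48.0]
tcp_rot: [3.141, -0.0, 3.016]
ft_force: [-0.5, -0.4, 0.6]
opening: 0.352
grip_force: 0.0
```

Call:
carry_out(series=[[0,0,0.1,0],[0,0,0.4,0],[0,0,0.6,0],[0,0,0.6,0],[0,0.4,0.6,0]])

```text
t: 41.05
eef_pos: [527.4, -162.6, 164.6]
tcp_rot: [-3.141, 0.001, 3.014]
ft_force: [0.9, 0.4, 0.0]
opening: 0.349
grip_force: 0.0
```

Call:
carry_out(series=[[0,0.8,0,0],[0,0.8,0,0],[0,0.8,0,0],[0,0.8,0,0],[0,0.8,0,0]], fingers=-0.2)

```text
t: 41.55
eef_pos: [527.1, 40.1, 163.6]
tcp_rot: [3.141, 0.0, 3.015]
ft_force: [1.4, -0.6, 0.3]
opening: 0.597
grip_force: 0.0
```

```bash
python3 - <<'E'
from tl import *
t=snap('top','top9.png');s=snap('side'); print(env.state()['eef_pos'])
a=cv2.resize(t[120:260,270:430][:,:,::-1],(400,350),interpolation=cv2.INTER_CUBIC);b=cv2.resize(s[180:320,260:420][:,:,::-1],(400,350),interpolation=cv2.INTER_CUBIC)
cv2.imwrite('pics/p9.png',np.hstack([a,b]))
E
```

```text
[526.93580123  42.14945603 163.57611933]
```

View pics/p9.png

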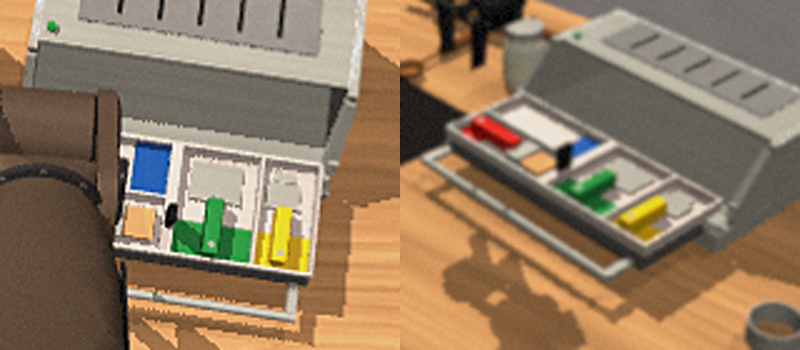

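All three tools lie centred in their compartments with their handles on the patches (scraper around top crop (215,205)). Now I'll take the fin again, with a narrow opening.

Call:
carry_out(series=[[0,-0.7,0,0],[0,-0.7,0,0],[0,-0.7,0,0],[0,-0.7,0,0],[-0.05,-0.56,0,0]], fingers=0.3)

```text
t: 42.15
eef_pos: [524.7, -131.9, 163.4]
tcp_rot: [-3.141, 0.0, 3.015]
ft_force: [-0.6, 0.6, -1.3]
opening: 0.353
grip_force: 0.0
```

Call:
carry_out(series=[[0,0,-0.4,0],[0,0,0,0],[0,0,0,0],[0,0,0,0],[0,0,0,0]])

```text
t: 42.65
eef_pos: [525.2, -129.1, 143.9]
tcp_rot: [-3.141, 0.001, 3.017]
ft_force: [-0.3, 0.0, 0.6]
opening: 0.351
grip_force: 0.0
```

Call:
carry_out(series=[[0,0.06,-0.3,0],[0,0,-0.4,0],[0,0,-0.4,0],[0,0,-0.3,0],[0,0,-0.1,0]])

```text
t: 43.15
eef_pos: [524.6, -126.0, 67.3]
tcp_rot: [3.141, -0.001, 3.016]
ft_force: [0.3, 0.1, 0.6]
opening: 0.352
grip_force: 0.0
```

Call:
carry_out(series=[[0,0,0,0],[0,0,0,0],[0,0,0,0],[0,0,0,0],[0,0,0,0]], fingers=1)

```text
t: 43.65
eef_pos: [525.2, -126.0, 68.9]
tcp_rot: [3.141, 0.001, 3.016]
ft_force: [-0.3, 5.3, 2.4]
opening: 0.1
grip_force: 30.0
```

Call:
carry_out(series=[[0,0,0,0],[0,0,0,0],[0,0,0,0],[0,0,0,0],[0,0,0,0]])

```text
t: 44.15
eef_pos: [525.2, -126.0, 68.9]
tcp_rot: [3.141, 0.001, 3.016]
ft_force: [1.2, 4.6, 4.1]
opening: 0.104
grip_force: 30.0
```

Call:
carry_out(series=[[0.1,-0.01,0,0],[0.2,-0.03,0,0],[0.25,-0.03,0,0],[0.25,-0.03,0,0],[0.25,-0.03,0,0]])

```text
t: 44.65
eef_pos: [578.1, -132.5, 68.9]
tcp_rot: [3.141, 0.0, 3.016]
ft_force: [-0.2, 5.6, 6.2]
opening: 0.103
grip_force: 30.0
```

Call:
carry_out(series=[[0.25,-0.03,0,0],[0.25,-0.04,0,0],[0.25,-0.03,0,0],[0.25,-0.03,0,0],[0.25,-0.03,0,0]])

```text
t: 45.15
eef_pos: [640.7, -140.1, 68.9]
tcp_rot: [3.141, 0.0, 3.016]
ft_force: [-1.3, 6.6, 5.7]
opening: 0.101
grip_force: 30.0
```

Call:
carry_out(series=[[0.25,-0.03,0,0],[0.25,-0.03,0,0],[0.2,-0.03,0,0],[0.1,-0.02,0,0],[0.09,-0.02,0,0]])

```text
t: 45.65
eef_pos: [681.7, -145.1, 68.8]
tcp_rot: [3.139, -0.008, 3.017]
ft_force: [-25.1, 15.4, 19.3]
opening: 0.104
grip_force: 30.0
```

Call:
carry_out(series=[[0,0,0,0],[0,0,0,0],[0,0,0,0],[0,0,0,0],[0,0,0,0]])

```text
t: 46.15
eef_pos: [681.9, -145.1, 68.8]
tcp_rot: [3.139, -0.007, 3.016]
ft_force: [-16.8, 13.0, 12.8]
opening: 0.105
grip_force: 30.0
```

Call:
carry_out(series=[[0,0,0,0],[0,0,0,0],[0,0,0,0],[0,0,0.2,0],[0,0,0.5,0]], fingers=0.3)

```text
t: 46.65
eef_pos: [683.6, -147.5, 102.0]
tcp_rot: [3.141, -0.003, 3.015]
ft_force: [1.2, 0.5, -0.0]
opening: 0.349
grip_force: 0.0
```

Call:
carry_out(series=[[0,0,0.7,0],[0,0,0.7,0],[-0.2,0,0.4,-0.9],[-0.36,0.04,0,-1],[-0.36,0.04,0,-1]])

```text
t: 47.15
eef_pos: [638.1, -143.7, 194.7]
tcp_rot: [3.141, 0.002, 2.708]
ft_force: [-0.2, 0.7, 0.9]
opening: 0.35
grip_force: 0.0
```

Call:
carry_out(series=[[-0.36,0.04,0,-1],[-0.36,0.04,0,-1],[-0.36,0.04,0,-1],[-0.36,0.04,0,-1],[-0.36,0.04,0,-1]], fingers=-0.2)

```text
t: 47.65
eef_pos: [547.8, -133.6, 194.0]
tcp_rot: [3.141, 0.001, 2.184]
ft_force: [0.5, -0.6, -0.1]
opening: 0.595
grip_force: 0.0
```

Call:
carry_out(series=[[-0.36,0.04,0,-1],[-0.36,0.04,0,-1],[-0.36,0.04,0,-1],[-0.36,0.04,0,-1],[-0.36,0.04,0,-1]])

```text
t: 48.15
eef_pos: [457.9, -123.6, 193.9]
tcp_rot: [3.141, 0.001, 1.66]
ft_force: [0.1, 0.4, 0.0]
opening: 0.598
grip_force: 0.0
```

Call:
carry_out(series=[[-0.2,0.04,0,-1],[0,0,0,-1],[0,0,-0.5,0],[0,0,-0.5,0],[0,0,0,0]])

```text
t: 48.65
eef_pos: [447.5, -121.3, 141.8]
tcp_rot: [-3.139, -0.001, 1.455]
ft_force: [0.3, -0.4, -0.2]
opening: 0.598
grip_force: 0.0
```

```bash
python3 - <<'E'
from tl import *
t=snap('top');s=snap('side'); print(env.state()['eef_pos'],env.state()['tcp_rot'])
a=cv2.resize(t[105:245,270:430][:,:,::-1],(400,350),interpolation=cv2.INTER_CUBIC);b=cv2.resize(s[170:310,260:420][:,:,::-1],(400,350),interpolation=cv2.INTER_CUBIC)
cv2.imwrite('pics/p10.png',np.hstack([a,b]))
E
```

```text
[ 448.64414402 -121.67920448  143.86477843] [3.14154660e+00 1.33489675e-05 1.45520649e+00]
```

View pics/p10.png

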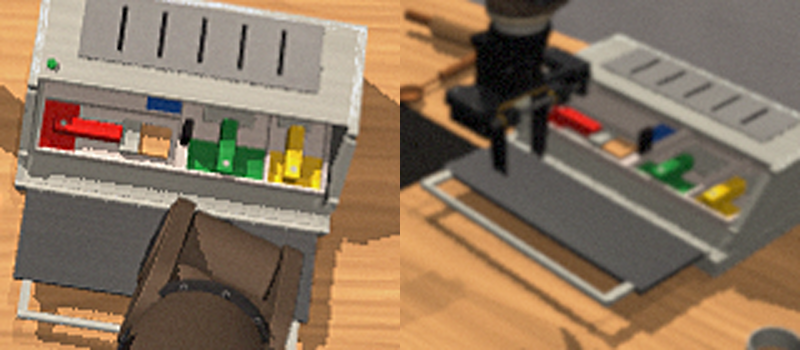

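The tray is home, the tools haven't shifted inside it and the door is still down. Next I take the bar.

Call:
carry_out(series=[[-0.28,0.05,-0.4,-0.16],[0,0,-0.8,0],[0,0,-0.8,0],[0,0,-0.44,0],[0,0,-0.2,0]])

```text
t: 49.25
eef_pos: [434.7, -119.1, 10.6]
tcp_rot: [-3.141, -0.0, 1.439]
ft_force: [0.6, -0.1, 1.0]
opening: 0.599
grip_force: 0.0
```

Call:
carry_out(series=[[0,0,0,0],[0,0,0,0],[0,0,0,0],[0,0,0,0],[0,0,0,0]], fingers=1)

```text
t: 49.75
eef_pos: [434.7, -119.1, 11.8]
tcp_rot: [3.14, 0.0, 1.439]
ft_force: [0.2, 0.9, 0.2]
opening: 0.232
grip_force: 0.0
```

Call:
carry_out(series=[[0,0,0,0],[0,0,0,0],[0,0,0,0],[0,0,0,0],[0,0,0,0]])

```text
t: 50.25
eef_pos: [436.5, -119.5, 11.6]
tcp_rot: [3.137, 0.001, 1.439]
ft_force: [8.8, 3.8, -0.2]
opening: 0.118
grip_force: 30.1
```

Now I run the opening arc in reverse.

Call:
carry_out(series=[[0.02,0,0.39,0],[0.07,-0.01,0.38,0],[0.11,-0.01,0.37,0],[0.15,-0.02,0.36,0],[0.19,-0.03,0.34,0]])

```text
t: 50.75
eef_pos: [465.1, -123.5, 104.2]
tcp_rot: [3.133, 0.001, 1.438]
ft_force: [26.4, 1.1, -25.8]
opening: 0.116
grip_force: 29.9
```

Call:
carry_out(series=[[0.23,-0.03,0.31,0],[0.27,-0.03,0.28,0],[0.3,-0.04,0.25,0],[0.32,-0.04,0.21,0],[0.35,-0.04,0.17,0]])

```text
t: 51.25
eef_pos: [533.8, -131.6, 164.4]
tcp_rot: [-3.138, 0.0, 1.439]
ft_force: [-8.1, -4.2, 2.0]
opening: 0.116
grip_force: 30.0
```

Call:
carry_out(series=[[0.36,-0.05,0.13,0],[0.38,-0.05,0.08,0],[0.38,-0.05,0.04,0],[0.39,-0.05,-0.01,0],[0.38,-0.05,-0.05,0]])

```text
t: 51.75
eef_pos: [629.5, -143.9, 174.3]
tcp_rot: [-3.141, 0.0, 1.439]
ft_force: [-3.9, -0.6, 5.3]
opening: 0.119
grip_force: 30.0
```

Call:
carry_out(series=[[0.36,-0.05,-0.1,0],[0.35,-0.05,-0.14,0],[0.34,-0.04,-0.19,0],[0.31,-0.04,-0.23,0],[0.28,-0.03,-0.27,0]])

```text
t: 52.25
eef_pos: [713.1, -154.2, 128.3]
tcp_rot: [3.138, -0.0, 1.439]
ft_force: [3.3, 1.2, 7.2]
opening: 0.118
grip_force: 30.0
```

Call:
carry_out(series=[[0,0,-0.04,0],[0,0,-0.04,0],[0,0,0,0],[0,0,0,0],[0,0,0,0]])

```text
t: 52.75
eef_pos: [715.2, -154.5, 126.0]
tcp_rot: [3.131, 0.0, 1.439]
ft_force: [13.9, 1.4, 7.7]
opening: 0.121
grip_force: 30.0
```

Call:
carry_out(series=[[0.05,0,-0.05,0],[0.04,0,-0.04,0],[0,0,0,0],[0,0,0,0],[0,0,0,0]])

```text
t: 53.25
eef_pos: [716.2, -154.7, 124.2]
tcp_rot: [3.138, 0.001, 1.439]
ft_force: [-14.3, 2.8, 35.7]
opening: 0.119
grip_force: 30.0
```

Call:
carry_out(series=[[-0.05,0,0.05,0],[0,0,0,0],[0,0,0,0],[0,0,0,0],[0,0,0,0]], fingers=-0.3)

```text
t: 53.75
eef_pos: [713.2, -154.4, 120.4]
tcp_rot: [-3.141, -0.0, 1.439]
ft_force: [-0.2, -0.4, -0.2]
opening: 0.485
grip_force: 0.0
```

Call:
carry_out(series=[[0,0,0.3,0],[0,0,0.6,0],[0,0,0.6,0],[0,-0.7,0.4,0],[0,-0.8,0,0]])

```text
t: 54.25
eef_pos: [714.7, -229.4, 221.5]
tcp_rot: [3.135, 0.002, 1.441]
ft_force: [-0.0, 0.9, 1.2]
opening: 0.646
grip_force: 0.0
```

Call:
carry_out(series=[[-0.5,-0.7,0,0],[-0.5,-0.7,0,0],[-0.5,-0.7,0,0],[-0.5,-0.7,0,0],[-0.5,-0.7,0,0]])

```text
t: 54.75
eef_pos: [587.3, -405.8, 217.4]
tcp_rot: [3.141, 0.0, 1.439]
ft_force: [0.4, -1.0, 0.2]
opening: 0.65
grip_force: 0.0
```

```bash
python3 - <<'E'
from h import *
t=snap('top');s=snap('side')
a=cv2.resize(t[85:225,250:420][:,:,::-1],(400,330),interpolation=cv2.INTER_CUBIC);b=cv2.resize(s[160:300,260:430][:,:,::-1],(400,330),interpolation=cv2.INTER_CUBIC)
cv2.imwrite('pics/p11.png',np.hstack([a,b])); print(env.state()['ft_force'],env.state()['eef_pos'])
a=cv2.imread('pics/side0.png')
E
```

```text
[0.29027785 0.8502487  0.10329923] [ 585.45613626 -408.73169909  217.26065048]
```

View pics/p11.png

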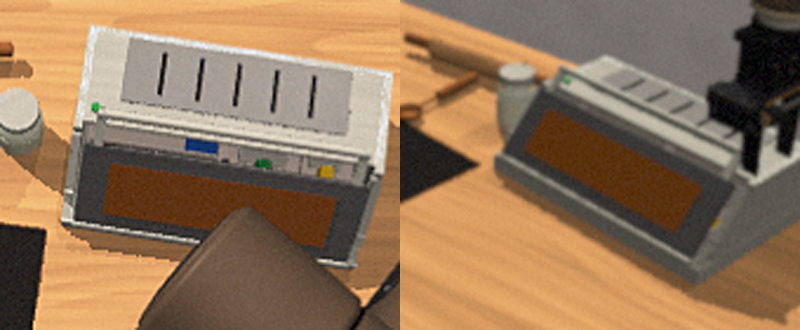

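```bash
python3 - <<'E'
from h import *
A=cv2.imread('pics/top1.png'); A0=cv2.imread('pics/top0.png'); B=snap('top')[:,:,::-1]
for im in(A0,B):
    h=cv2.cvtColor(im,cv2.COLOR_BGR2HSV)[130:190,305:325].astype(int)
    # brown panel row extents per column
    m=(h[:,:,1]>150)&(h[:,:,0]<20)&(h[:,:,2]<140)
    r=[(130+np.argwhere(m[:,c]).min(),130+np.argwhere(m[:,c]).max()) for c in range(0,20,4)]; print(r)
cv2.imwrite('pics/cmp.png',np.hstack([cv2.resize(im[115:185,275:355],(400,350),interpolation=cv2.INTER_CUBIC) for im in(A0,B)]))
x=np.array([.992,-.128,0]);y=np.array([.128,.992,0]);o=np.array([597,-135,31.])
for d in(0,.08,.16):
    f=np.pi/4+d; print(d,proj('top',[o+r*np.cos(f)*x+[0,0,r*np.sin(f)]+80*y for r in(20,100,165)]).round(1).tolist())
E
```

```text
[(np.int64(157), np.int64(186)), (np.int64(158), np.int64(188)), (np.int64(159), np.int64(178)), (np.int64(159), np.int64(188)), (np.int64(160), np.int64(189))]
[(np.int64(155), np.int64(176)), (np.int64(156), np.int64(177)), (np.int64(157), np.int64(177)), (np.int64(158), np.int64(178)), (np.int64(158), np.int64(179))]
0 [[314.8, 179.5], [319.1, 157.3], [322.9, 138.1]]
0.08 [[314.7, 179.8], [319.0, 158.5], [322.8, 140.1]]
0.16 [[314.7, 180.1], [318.9, 160.0], [322.6, 142.5]]
```

View pics/cmp.png

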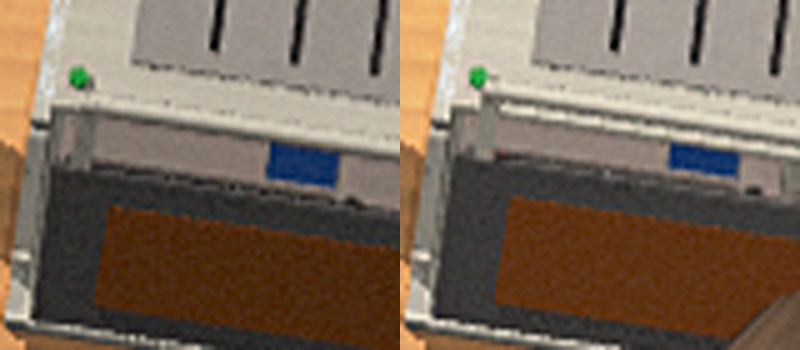

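The comparison shows the door at least as far shut as at the start: the panel's top edge is at row 155, against 157 then. Handing in.

```bash
python3 -c "
from cell import env
print(env.job_done())"
```

```text
the job is handed in; nothing more can be done
None
```

The brush, scraper and server (there was no knife) are in their compartments with handles at the patches, the tray is home, the door is shut, and the job is handed in; no verdict came back.

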